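# Put the stray frame fittings back into the assortment case

## Task

Four stray fittings for the aluminium frame lie on the bench: put each one back into the bin of the open assortment case that already holds its own kind, down on the bin's floor beside the stock. The corner bracket and the bow handle of the smaller series have no bin there: leave these two where they lie.

Things in the scene. Friction and masses are not known exactly. Their poses are not given: they have to be found in the camera images.
- stray_bracket: Loose cast aluminium corner bracket, the larger of two: legs 40 long, 36 wide, 5 mm thick at a right angle, a triangular cheek on each side. Lies on one leg. Origin: centre of that leg's underside; x along it, the other leg stands 40 mm high at x = -20 to -15; flat sides at y = +-18 mm (grip these low down, about x = -4). 40-80 g.
- stray_foot: Loose levelling foot, standing upright: round steel pad of 50 mm diameter, steel hex nut (19 mm wide) from 17 to 25 mm height, above it an upright threaded steel stud of 10 mm diameter up to 62 mm (grip the stud). Origin: centre of the pad's underside; z up the stud. 60-120 g.
- stray_knob: Loose black plastic star knob, standing on its head: five-lobed head 46 mm across and 16 mm high, hub of 20 mm diameter up to 24 mm, above it an upright threaded steel stud of 10 mm diameter up to 52 mm (grip the stud). Origin: centre of the head's underside; z up the stud. 40-80 g.
- stray_handle: Loose black plastic bow handle, the larger of two, standing on its two feet: 100 mm long (x), 22 mm wide (y), 42 mm high; the straight bar on top is 12 mm thick and 48 mm long (grip it across y, 22 mm). Origin: middle between the feet at their underside; z up. 50-100 g.
- bin_bracket: Fixed open grey bin in the case, outside 150 (x) x 112 (y) x 45 mm high, wall and floor 2.5; underside 4 mm above the bench. Origin: centre of its underside; -x end towards the robot. Holds two of the larger corner brackets side by side in its +x part (x > 25 mm), 40 mm high. Free floor: x -72 to 25, y -53 to 53 mm, middle about x = -27, y = 0.
- bin_foot: Fixed open grey bin in the case, outside 150 (x) x 112 (y) x 45 mm high, wall and floor 2.5; underside 4 mm above the bench. Origin: centre of its underside; -x end towards the robot. Holds two levelling feet, studs up, side by side in its +x part (x > 21 mm), 62 mm high. Free floor: x -72 to 21, y -53 to 53 mm, middle about x = -27, y = 0.
- bin_knob: Fixed open grey bin in the case, outside 150 (x) x 112 (y) x 45 mm high, wall and floor 2.5; underside 4 mm above the bench. Origin: centre of its underside; -x end towards the robot. Holds two star knobs, studs up, side by side in its +x part (x > 22 mm), 52 mm high. Free floor: x -72 to 22, y -53 to 53 mm, middle about x = -27, y = 0.
- bin_handle: Fixed open grey bin in the case, outside 150 (x) x 112 (y) x 45 mm high, wall and floor 2.5; underside 4 mm above the bench. Origin: centre of its underside; -x end towards the robot. Holds one larger bow handle, 42 mm high, standing along x at its +y wall (y > 29 mm). Free floor: x -72 to 72, y -53 to 29 mm: room for a handle along x at about x = 0, y = -12.
- small_bracket: Loose corner bracket of a smaller series (legs 28 mm long, 26 mm wide), otherwise like the larger one; no bin holds its kind. Origin: centre of its underside. To be left where it lies. The six loose fittings lie at least 100 mm apart, centre to centre.
- small_handle: Loose bow handle of a smaller series (70 mm long, 18 mm wide, 30 mm high), otherwise like the larger one; no bin holds its kind. Origin: middle of its underside. To be left where it stands.
There are look-alikes about, which are no part of the job. What is shaped like the stray_knob but green or yellow is not meant.

How it is judged:
At the end, for the whole second after the job is handed in: Each of the four strays is in the bin of its own kind, down on the floor (origin between the walls and less than 26 mm above the bin's underside), released and at rest; the smaller bracket and smaller handle are within 25 mm of where they lay (x of stray_bracket in the frame of bin_bracket between -0.07 and 0.07 m and y of stray_bracket in the frame of bin_bracket between -0.051 and 0.051 m and z of stray_bracket in the frame of bin_bracket between -0.005 and 0.026 m and linear speed of each of stray_bracket, stray_foot, stray_knob, stray_handle below 0.02 m/s and angular speed of each of stray_bracket, stray_foot, stray_knob, stray_handle below 0.2 rad/s and x of stray_foot in the frame of bin_foot between -0.07 and 0.07 m and y of stray_foot in the frame of bin_foot between -0.051 and 0.051 m and z of stray_foot in the frame of bin_foot between -0.005 and 0.026 m and x of stray_knob in the frame of bin_knob between -0.07 and 0.07 m and y of stray_knob in the frame of bin_knob between -0.051 and 0.051 m and z of stray_knob in the frame of bin_knob between -0.005 and 0.026 m and x of stray_handle in the frame of bin_handle between -0.07 and 0.07 m and y of stray_handle in the frame of bin_handle between -0.051 and 0.051 m and z of stray_handle in the frame of bin_handle between -0.005 and 0.026 m and distance of each of small_bracket, small_handle from where it was at the start of the episode below 0.025 m); the robot touches nothing.
It fails at once if the smaller corner bracket was moved by more than 25 mm (distance of small_bracket from where it was at the start of the episode above 0.025 m).
It fails at once if the smaller bow handle was moved by more than 25 mm (distance of small_handle from where it was at the start of the episode above 0.025 m).
It also fails if it takes over 112 s, if anything falls off the work surface, if the arm or the gripper's body presses on something with over 40 N, if the wrist force passes 120 N, or if a joint passes its speed limit or range.

## Robot

A 7-joint arm with a two-finger parallel gripper is mounted at the origin on the work surface. World frame = base frame: x ahead of the robot, y to its left, z up, the work surface at z = 0. Lengths are in m, angles in rad, forces in N, time in s.
With the tool pointing down it reaches from about 0.4 to 0.875 m from the base axis. Payload 19.3 kg.
Tool frame: the origin (TCP) lies where the fingers leave the gripper's body, on its centre line; the fingertips stand bot.tip_reach ahead of it and the grasp point (between the pads) lies 54 mm ahead of it (bot.tip_reach is the distance from the TCP to the fingertips, in m); z points along the fingers, y is the line along which they close (so a half turn about z gives the same grasp; the last joint's range is limited). The gripper opens to 85 mm and grips with 20 to 120 N. Pads are 22 mm wide; open, the fingers measure 114 mm over their backs; the gripper's body (76 mm by 85 mm) begins 54 mm behind the grasp point. The pads swing forward as they close: fully open they stand 13 mm farther back than shut.
Start: joints at [-1.173, 0.521, -0.036, 1.599, 0.021, 1.021, -0.113], TCP at [0.282, 0.558, 0.304] pointing down, gripper open.
Joint ranges: [-2.91, 2.91], [-0.3, 2.13], [-1.5, 1.42], [0.17, 2.43], [-1.26, 4.41], [0.16, 1.93], [-2.52, 2.52]. Speed limits (rad/s): [1.89, 1.89, 2.39, 2.39, 3.01, 3.01, 3.01].

## Interface

Orientations are given as [roll, pitch, yaw] about the fixed x, y, z axes, in that order (R = Rz(yaw) Ry(pitch) Rx(roll)).
In Python, from workcell import bot gives the robot as it stands. The module is installed in compiled form; this text tells all that it offers.
- The arm moves only by the shell command python3 -m jog 'ROWS' [FORCE]. ROWS is JSON, a list that holds one entry, the list of rows, each a list of 7 numbers: the shift along the tool's x, y, z in mm, then the turn, a rotation vector about the tool's x, y, z in rad, then the opening, from 0 (shut) to 1 (fully open). In form: [[[tx, ty, tz, wx, wy, wz, fingers], ...]]. A call has 1 to 5 rows; each row shifts and turns the commanded pose from where the row before left it, along the tool's axes as they then stand; what a row does not reach is not made up. A row lasts 1/10 s, in which the tool goes at most 50 mm and 8.59 degrees, less where a joint would pass 70% of its speed; a pose out of reach is approached as far as the arm can. A call is refused whole if a number of a shift passes 50 or a number of a turn 0.15, either way. A call with a gripper value outside its range is refused whole. The fingers move at their own pace and stop on an object; FORCE is the grip in N (left out, the last holds). Time passes only in rows, so rows that do not move let the fingers close. It gives the time, the measured TCP pose, the force, the opening and the grip force at its end, in the units of the state.
- bot.observe(): the state, without advancing time (a new reading comes with each control period).
- bot.grab_frame(name): name is "scene" or "top" or "wrist"; returns a dict with "img" (480x640x3 uint8, red, green, blue), "intrinsics" (3x3 intrinsics, pixels), "R" (3x3) and "t" (3): a world point X has camera coordinates R X + t; the wrist camera has in their place "tool_from_camera" (4x4, takes a point from camera to tool coordinates, whose origin is the TCP and whose axes are the flange's). Camera axes: x right, y down, z forward; pixel columns grow to the right and rows downward; lengths in m; the calibration is good to about 2 mm. A picture is of the moment at which its call begins: read the wrist's pose just before it. There is no depth.
- bot.job_done(): hands the job in; it is judged then, once.
Trained networks look in a picture, given as the dict that the camera call returned (one of the last four; its "shot" number tells which), for a name from the list of things; names that differ only in an ending like _2 or _b are one class to them, and where a whole thing is asked for, a point or a joint stands for the part that bears it (a point fixed in the world has none). Each returns a list of dicts, best first, with "conf" (0 to 1); they miss things now and then, are a little off and sometimes report something else, mostly with a low value. They report only what shows in the picture. A call takes as long as a camera call. They do not tell look-alikes from the thing itself.
- bot.trace(query, picture): "region" (480x640 bool, what is visible of it).
- bot.spot_point(query, picture): "xyz" ([x, y, z] in m, in world coordinates, good to about 4 mm: a listed point, or the origin of a listed thing).
The state is a dict: "clock": time; "qpos": joint angles; "qd": joint speeds; "joint_efforts": joint torques, N m; "position": TCP position; "tool_rot": TCP orientation; "force": force on the tool from outside, world axes, zero at the start; "moment": the same for the moment, N m; "grip_width": finger opening in m; "finger_force": force on a finger pad.
Only numpy, scipy, OpenCV 4.12 (cv2) and the standard library are available. Lean on these libraries where they do the work, as an engineer would, in place of code of your own. Each camera call takes 0.05 s, during which the arm holds its last target. There are 200 camera calls.

## Working session

There is one attempt and no reset: what is moved stays moved. The work goes in short steps, Python scripts to look and compute and a shell command to move; the robot and the scene stay as the last step left them, time stands still between calls to the robot, and variables do not carry over. Pictures are saved under pics/ and viewed, at most 14 in all, crops included, and the job is handed in when it is done.

```bash
mkdir -p pics
python3 - <<'E'
from workcell import bot
import cv2,numpy as np
s=bot.observe();print({k:np.round(s[k],3).tolist() for k in s}); print(bot.tip_reach)
for n in ["scene","top"]:
    f=bot.grab_frame(n);cv2.imwrite(f"pics/{n}0.png",f["img"][:,:,::-1])
    print(n,f["t"])
    for q in ["stray_bracket","stray_foot","stray_knob","stray_handle","bin_bracket","bin_foot","bin_knob","bin_handle","small_bracket","small_handle"]:
        for r in bot.spot_point(q,f): 
            X=np.array(r["xyz"]);c=f["intrinsics"]@(f["R"]@X+f["t"]);print(q,np.round(r["conf"],2),np.round(X,3),np.round(c[:2]/c[2]))
E
```

```text
{'clock': 0.0, 'qpos': [-1.173, 0.522, -0.036, 1.6, 0.021, 1.021, -0.113], 'qd': [-0.001, 0.001, 0.0, -0.001, -0.0, 0.002, -0.001], 'joint_efforts': [0.002, -92.709, 1.98, -36.993, 0.018, 0.008, -0.0], 'position': [0.282, 0.558, 0.303], 'tool_rot': [-3.14, 0.0, 2.674], 'force': [0.902, 0.623, 1.027], 'moment': [0.034, -0.004, -0.018], 'finger_force': 0.0, 'grip_width': 0.085}
0.0726
scene [ 0.30201823 -0.28168979  1.24659057]
stray_bracket 0.61 [ 0.433 -0.351 -0.001] [208. 165.]
stray_foot 0.91 [ 0.463 -0.232 -0.003] [245. 192.]
stray_foot 0.3 [ 0.626 -0.198 -0.003] [206. 249.]
stray_knob 0.93 [ 0.475 -0.069 -0.001] [311. 224.]
stray_knob 0.76 [0.496 0.009 0.   ] [342. 245.]
stray_knob 0.75 [ 0.535 -0.146 -0.002] [259. 229.]
stray_knob 0.74 [ 0.386 -0.051 -0.   ] [342. 200.]
stray_knob 0.4 [0.602 0.164 0.001] [396. 324.]
stray_handle 0.97 [ 0.624 -0.071  0.001] [264. 274.]
stray_handle 0.38 [ 0.583 -0.368 -0.001] [153. 202.]
bin_foot 0.67 [0.449 0.151 0.008] [426. 256.]
bin_knob 0.94 [0.603 0.164 0.006] [395. 323.]
bin_knob 0.6 [0.44  0.265 0.005] [491. 280.]
bin_handle 0.88 [0.587 0
[... 229 characters left out ...]
et 0.85 [ 0.429 -0.348 -0.001] [491. 290.]
stray_foot 0.59 [ 0.459 -0.238 -0.003] [435. 276.]
stray_knob 0.73 [ 0.5    0.007 -0.001] [314. 260.]
stray_knob 0.7 [ 0.386 -0.046  0.001] [342. 315.]
stray_knob 0.66 [ 0.471 -0.071 -0.005] [352. 273.]
stray_knob 0.55 [ 0.534 -0.148 -0.001] [389. 241.]
stray_handle 0.84 [ 0.626 -0.071 -0.002] [350. 200.]
bin_bracket 0.94 [ 0.438  0.267 -0.004] [187. 294.]
bin_foot 0.9 [0.445 0.151 0.004] [243. 288.]
bin_knob 0.97 [0.599 0.165 0.009] [236. 214.]
bin_handle 0.8 [0.593 0.277 0.   ] [183. 219.]
small_bracket 0.72 [ 0.463 -0.237 -0.   ] [434. 274.]
small_bracket 0.68 [ 0.627 -0.206 -0.004] [414. 198.]
small_handle 0.88 [ 0.583 -0.366  0.004] [493. 215.]
```

View pics/top0.png

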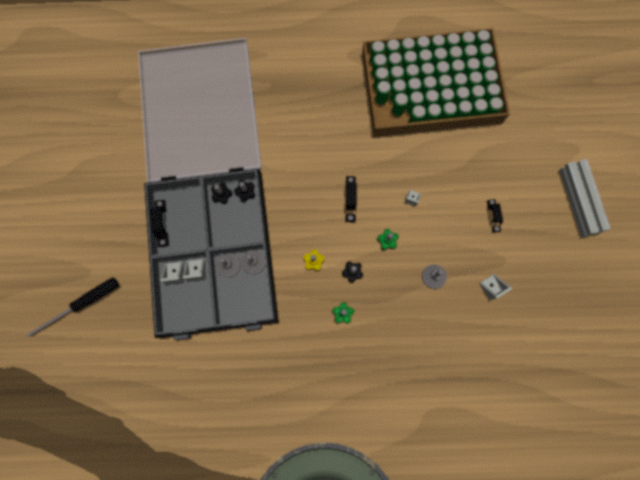

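View pics/scene0.png

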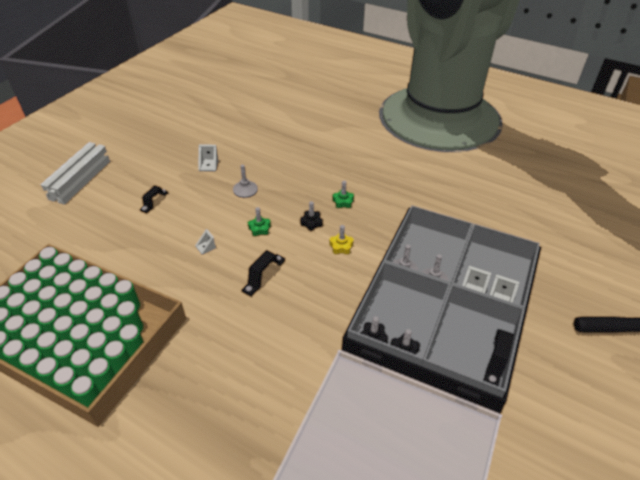

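Top view: large bracket (495,287), foot (434,276), large handle (350,198), small bracket (412,198), small handle (495,215). Knob-shaped: black (352,272), green (388,240), green (343,313), yellow (314,260). The black one fits, since green and yellow are ruled out. I'll confirm it in a crop.

```bash
cat > h.py <<'E'
from workcell import bot
import cv2,numpy as np
def ray(f,uv,z):
    K,R,t=f["intrinsics"],f["R"],f["t"]
    d=R.T@np.linalg.inv(K)@np.array([uv[0],uv[1],1.]);c=-R.T@t
    return (c+d*(z-c[2])/d[2])[:2]
def rect(f,q,z,near):
    best=None
    for r in bot.trace(q,f):
        m=r["region"].astype(np.uint8)
        p=np.argwhere(m)[:,::-1]
        W=np.array([ray(f,u,z) for u in p],np.float32)
        if np.linalg.norm(W.mean(0)-near)<.04:
            b=cv2.minAreaRect(W);c=cv2.boxPoints(b)
            e=[c[1]-c[0],c[2]-c[1]];L=[np.linalg.norm(x) for x in e];i=int(np.argmax(L))
            return np.round(W.mean(0),4),np.round(b[0],4),np.round(L,4),"long-yaw",round(float(np.arctan2(e[i][1],e[i][0])),3),len(p),round(r["conf"],2)
def tool(yaw): # tool x,y axes in the world for roll=pi
    return np.array([[np.cos(yaw),np.sin(yaw)],[np.sin(yaw),-np.cos(yaw)]])
def go(x,y,yaw,z=None):
    s=bot.observe();p=np.array(s["position"]);r=s["tool_rot"]
    dy=(yaw-r[2]+np.pi/2)%np.pi-np.pi/2
    d=tool(r[2])@(np.array([x,y])-p[:2])
    print("pos",np.round(p,4),"rot",np.round(r,3),"shift mm",np.round(d*1000,1),"tz",None if z is None else round((p[2]-z)*1000,1),"wz",round(-dy,3),"t",s["clock"])
E
python3 - <<'E'
from h import *
f=bot.grab_frame("top")
im=f["img"][:,:,::-1]
a=cv2.resize(im[160:330,300:540],None,fx=3.3,fy=3.3,interpolation=cv2.INTER_CUBIC)
cv2.imwrite("pics/crop1.png",a)
for q,z,n in [("stray_bracket",.0,(.431,-.35)),("stray_foot",.01,(.46,-.235)),("stray_knob",.01,(.472,-.07)),("stray_handle",.036,(.625,-.071)),("bin_bracket",.049,(.438,.267)),("bin_foot",.049,(.446,.151)),("bin_knob",.049,(.6,.165)),("bin_handle",.049,(.59,.279))]:
    print(q,rect(f,q,z,np.array(n)))
E
```

```text
stray_bracket (array([ 0.433, -0.357], dtype=float32), array([ 0.4343, -0.3577]), array([0.0497, 0.0453], dtype=float32), 'long-yaw', -1.026, 482, 0.61)
stray_foot (array([ 0.4578, -0.2342], dtype=float32), array([ 0.4582, -0.2341]), array([0.0498, 0.0469], dtype=float32), 'long-yaw', -0.517, 479, 0.65)
stray_knob (array([ 0.4719, -0.0706], dtype=float32), array([ 0.4723, -0.0717]), array([0.0411, 0.0417], dtype=float32), 'long-yaw', 0.826, 322, 0.79)
stray_handle (array([ 0.6203, -0.0717], dtype=float32), array([ 0.6178, -0.0717]), array([0.0987, 0.0244], dtype=float32), 'long-yaw', -0.037, 495, 0.73)
bin_bracket (array([0.4353, 0.262 ], dtype=float32), array([0.4362, 0.2616]), array([0.1145, 0.1538], dtype=float32), 'long-yaw', 0.103, 4635, 0.78)
bin_foot (array([0.4475, 0.1488], dtype=float32), array([0.4486, 0.1493]), array([0.1178, 0.1552], dtype=float32), 'long-yaw', 0.103, 4764, 0.64)
bin_knob (array([0.598 , 0.1643], dtype=float32), array([0.5988, 0.1647]), array([0.1176, 0.1527], dtype=float32), 'long-yaw', 0.107, 4241, 0.77)
bin_handle (array([0.5866, 0.2779], dtype=float32), array([0.5879, 0.2771]), array([0.1149, 0.1512], dtype=float32), 'long-yaw', 0.102, 4183, 0.68)
```

View pics/crop1.png

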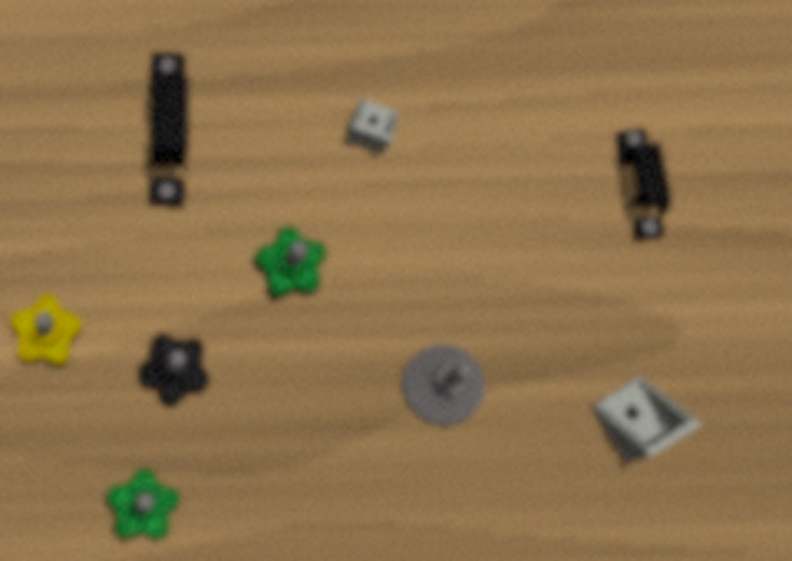

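The crop confirms the black knob at crop (174,368). The larger bracket is at (645,420), its small version at (373,125). The larger handle is at (168,130), its small version at (645,185). I'll start with the handle.

```bash
python3 -m jog '[[[0,0,0,0,0,-0.143,0.6],[0,0,0,0,0,-0.143,0.6],[0,0,0,0,0,-0.143,0.6],[-22,-38,6,0,0,0,0.6],[-22,-38,6,0,0,0,0.6]]]' 40 >/dev/null
python3 -m jog '[[[-22,-38,6,0,0,0,0.6],[-22,-38,6,0,0,0,0.6],[-22,-38,6,0,0,0,0.6],[-22,-38,6,0,0,0,0.6],[-22,-38,6,0,0,0,0.6]]]'
python3 -m jog '[[[-22,-38,6,0,0,0,0.6],[-22,-38,6,0,0,0,0.6],[-22,-38,6,0,0,0,0.6],[-22,-38,6,0,0,0,0.6],[-22,-38,6,0,0,0,0.6]]]'
python3 -m jog '[[[-22,-38,6,0,0,0,0.6],[-22,-38,6,0,0,0,0.6],[-22,-38,6,0,0,0,0.6],[0,0,0,0,0,0,0.6],[0,0,0,0,0,0,0.6]]]'
python3 - <<'E'
from h import *
print(bot.tip_reach,bot.observe()["grip_width"],np.round(bot.observe()["qpos"],2))
f=bot.grab_frame("wrist");cv2.imwrite("pics/w1.png",f["img"][:,:,::-1]);print(np.round(f["tool_from_camera"],3))
go(.625,-.071,-.037,.2)
E
```

```text
clock: 2.55
position: [0.426, 0.2844, 0.2619]
tool_rot: [3.141, 0.0, 3.103]
force: [1.2, 1.1, 0.3]
grip_width: 0.0513
finger_force: 0.0
clock: 3.05
position: [0.5286, 0.0903, 0.2319]
tool_rot: [3.141, 0.0, 3.103]
force: [1.1, 0.9, 0.7]
grip_width: 0.0515
finger_force: 0.0
clock: 3.55
position: [0.5895, -0.0254, 0.2135]
tool_rot: [-3.142, -0.001, 3.101]
force: [-0.5, 0.7, 0.1]
grip_width: 0.0513
finger_force: 0.0
0.0726 0.0513153555173869 [-0.03  0.57 -0.04  1.77  0.03  0.79  1.45]
[[ 0.001 -0.953 -0.302  0.077]
 [ 1.     0.001  0.     0.   ]
 [-0.    -0.302  0.953 -0.07 ]
 [ 0.     0.     0.     1.   ]]
pos [ 0.5893 -0.0242  0.2138] rot [ 3.141 -0.     3.103] shift mm [-37.5 -45.4] tz 13.8 wz -0.002 t 3.6
```

View pics/w1.png

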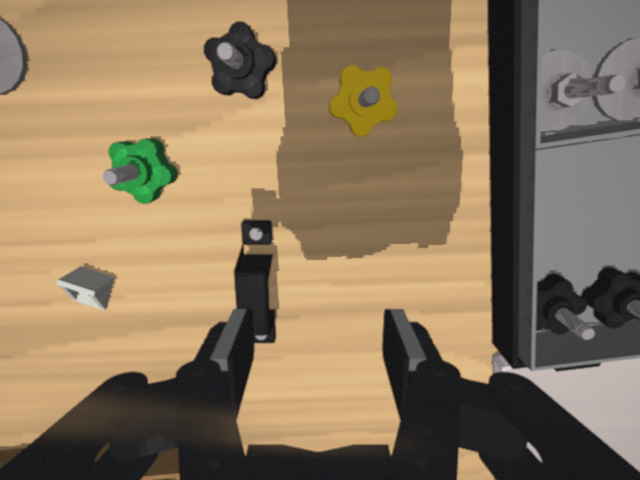

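The wrist picture shows the large handle at about (257,280), the black knob at (240,60), the small bracket at (88,288), and the fingers in front of the handle. I'll align above it and refine with the wrist camera.

```bash
cat >> h.py <<'E'
from scipy.spatial.transform import Rotation as Ro
def wrist():
    s=bot.observe();f=bot.grab_frame("wrist")
    T=np.eye(4);T[:3,:3]=Ro.from_euler("xyz",s["tool_rot"]).as_matrix();T[:3,3]=s["position"]
    M=np.linalg.inv(T@f["tool_from_camera"]);f["R"],f["t"]=M[:3,:3],M[:3,3]
    return f
def spots(f,q,near):
    for r in bot.spot_point(q,f):
        if np.linalg.norm(np.array(r["xyz"])[:2]-near)<.05: print(q,round(r["conf"],2),np.round(r["xyz"],4))
E
python3 -m jog '[[[-19,-23,0,0,0,0,0.6],[-19,-23,0,0,0,0,0.6],[0,0,0,0,0,0,0.6]]]'
python3 - <<'E'
from h import *
f=wrist(); n=np.array((.625,-.071))
spots(f,"stray_handle",n);print(rect(f,"stray_handle",.036,n));go(.625,-.071,-.037,.09)
E
```

```text
clock: 3.9
position: [0.6269, -0.0738, 0.2142]
tool_rot: [-3.14, 0.001, 3.101]
force: [-0.3, 0.9, -0.6]
grip_width: 0.0511
finger_force: 0.0
stray_handle 0.68 [ 0.6245 -0.071  -0.0035]
(array([ 0.6184, -0.072 ], dtype=float32), array([ 0.6178, -0.0717]), array([0.0894, 0.0219], dtype=float32), 'long-yaw', -0.05, 3858, 0.89)
pos [ 0.6253 -0.0704  0.214 ] rot [ 3.141 -0.     3.104] shift mm [ 0.3 -0.6] tz 124.0 wz -0.0 t 4.05
```

```bash
python3 -m jog '[[[0,0,31,0,0,0,0.6],[0,0,31,0,0,0,0.6],[0,0,31,0,0,0,0.6],[0,0,31,0,0,0,0.6],[0,0,0,0,0,0,0.6]]]' 40
python3 -m jog '[[[0,0,0,0,0,0,0],[0,0,0,0,0,0,0],[0,0,0,0,0,0,0],[0,0,0,0,0,0,0],[0,0,0,0,0,0,0]]]' 40
python3 -m jog '[[[0,0,-20,0,0,0,0],[0,0,-40,0,0,0,0],[0,0,-40,0,0,0,0],[0,0,-20,0,0,-0.141,0],[0,0,0,0,0,0,0]]]'
python3 -c "
from h import *
go(.590,.2655,.104,.099)"
```

```text
clock: 4.55
position: [0.6235, -0.0701, 0.0868]
tool_rot: [3.141, -0.006, 3.105]
force: [-0.5, 0.4, 0.4]
grip_width: 0.051
finger_force: 0.0
clock: 5.05
position: [0.6265, -0.0717, 0.0919]
tool_rot: [3.141, 0.002, 3.103]
force: [-2.4, 2.3, 10.3]
grip_width: 0.0209
finger_force: 41.7
clock: 5.55
position: [0.627, -0.0722, 0.2144]
tool_rot: [-3.141, 0.006, -3.035]
force: [-0.7, -0.1, -0.6]
grip_width: 0.0213
finger_force: 40.4
pos [ 0.627  -0.0722  0.2144] rot [-3.141  0.006 -3.035] shift mm [  1.  339.7] tz 115.4 wz 0.002 t 5.55
```

```bash
python3 -m jog '[[[0,20,0,0,0,0,0],[0,40,0,0,0,0,0],[0,40,0,0,0,0,0],[0,40,0,0,0,0,0],[0,40,0,0,0,0,0]]]' >/dev/null
python3 -m jog '[[[0,40,0,0,0,0,0],[0,40,0,0,0,0,0],[0,40,0,0,0,0,0],[0,40,0,0,0,0,0],[0,0,0,0,0,0,0]]]' >/dev/null
python3 -m jog '[[[0,0,0,0,0,0,0],[0,0,0,0,0,0,0]]]'
python3 - <<'E'
from h import *
go(.590,.2655,.104,.099)
f=wrist();cv2.imwrite("pics/w2.png",f["img"][:,:,::-1])
for q in ["bin_handle","bin_knob"]: spots(f,q,np.array((.595,.22)))
f=bot.grab_frame("top");print(rect(f,"bin_knob",.049,np.array((.6,.165))),rect(f,"bin_foot",.049,np.array((.446,.15))))
E
```

```text
clock: 6.75
position: [0.5912, 0.2651, 0.2098]
tool_rot: [-3.141, -0.0, -3.041]
force: [1.1, -0.2, -0.3]
grip_width: 0.0211
finger_force: 40.4
pos [0.5912 0.2651 0.2098] rot [-3.141 -0.    -3.041] shift mm [1.1 0.5] tz 110.8 wz -0.004 t 6.75
(array([0.5983, 0.1642], dtype=float32), array([0.5993, 0.1643]), array([0.116 , 0.1552], dtype=float32), 'long-yaw', 0.101, 4275, 0.61) (array([0.447 , 0.1486], dtype=float32), array([0.4481, 0.1482]), array([0.1162, 0.154 ], dtype=float32), 'long-yaw', 0.104, 4688, 0.86)
```

View pics/w2.png

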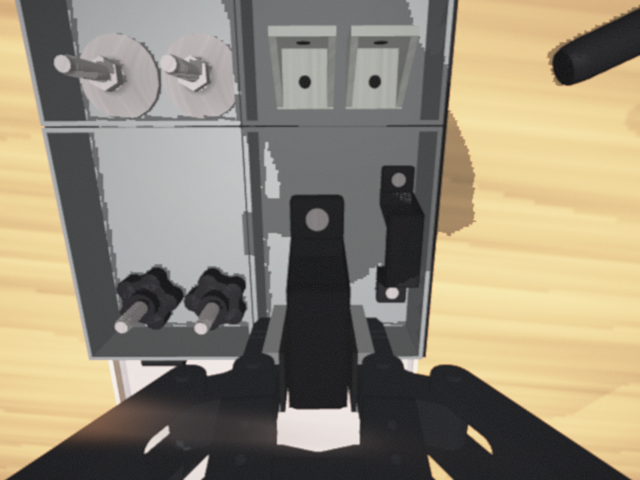

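The picture shows the handle held squarely over its bin, parallel to the stock handle (400,235). I'll lower it and release.

```bash
python3 -m jog '[[[0,0,35,0,0,0,0],[0,0,35,0,0,0,0],[0,0,25,0,0,0,0],[0,0,14,0,0,0,0],[0,0,0,0,0,0,0]]]'
python3 -m jog '[[[0,0,0,0,0,0,0],[0,0,0,0,0,0,0.45],[0,0,0,0,0,0,0.45],[0,0,0,0,0,0,0.45],[0,0,0,0,0,0,0.45]]]'
python3 -m jog '[[[0,0,-20,0,0,0,0.45],[0,0,-40,0,0,0,0.45],[0,0,-40,0,0,0,0.45],[0,0,0,0,0,0,0.45]]]'
python3 - <<'E'
from h import *
f=wrist();spots(f,"stray_handle",np.array((.59,.266)))
go(.473,-.0705,.104,.099)
E
```

```text
clock: 7.55
position: [0.5907, 0.2657, 0.0995]
tool_rot: [-3.141, -0.002, -3.04]
force: [-0.0, -0.3, -0.2]
grip_width: 0.0212
finger_force: 41.4
clock: 8.05
position: [0.5911, 0.2663, 0.1013]
tool_rot: [3.141, 0.0, -3.039]
force: [-0.1, 0.6, 0.3]
grip_width: 0.0381
finger_force: 0.0
clock: 8.45
position: [0.5929, 0.2671, 0.2064]
tool_rot: [3.139, 0.007, -3.04]
force: [0.6, -0.9, 0.0]
grip_width: 0.0386
finger_force: 0.0
stray_handle 0.97 [0.5945 0.2664 0.0047]
pos [0.5912 0.2664 0.2019] rot [ 3.141e+00  2.000e-03 -3.039e+00] shift mm [ 151.9 -323.1] tz 102.9 wz -0.002 t 8.55
```

```bash
python3 -m jog '[[[17,-36,0,0,0,0,0.45],[17,-36,0,0,0,0,0.45],[17,-36,0,0,0,0,0.45],[17,-36,0,0,0,0,0.45],[17,-36,0,0,0,0,0.45]]]' >/dev/null
python3 -m jog '[[[17,-36,0,0,0,0,0.45],[17,-36,0,0,0,0,0.45],[17,-36,0,0,0,0,0.45],[17,-36,0,0,0,0,0.45],[0,0,0,0,0,0,0.45]]]' >/dev/null
python3 -m jog '[[[0,0,0,0,0,0,0.45]]]'
python3 - <<'E'
from h import *
n=np.array((.4725,-.0705));f=wrist();spots(f,"stray_knob",n);go(*n,.104,.099)
cv2.imwrite("pics/w3.png",f["img"][:,:,::-1])
E
```

```text
clock: 9.65
position: [0.4713, -0.0722, 0.2003]
tool_rot: [3.141, -0.001, -3.041]
force: [0.1, -0.3, -0.0]
grip_width: 0.0382
finger_force: 0.0
stray_knob 0.86 [ 0.4723 -0.0705 -0.0029]
pos [ 0.4719 -0.0708  0.2004] rot [ 3.141e+00 -1.000e-03 -3.038e+00] shift mm [-0.6  0.3] tz 101.4 wz -0.001 t 9.75
```

View pics/w3.png

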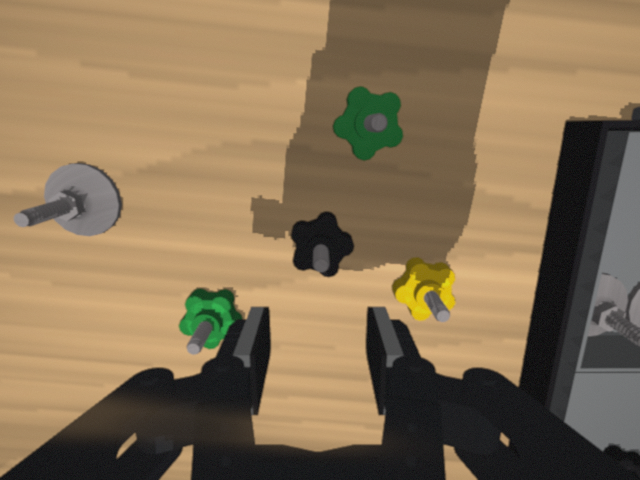

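The black knob at (322,248) is centred between the fingers, with green and yellow well clear. Gripping it.

```bash
python3 -m jog '[[[0,0,35,0,0,0,0.45],[0,0,35,0,0,0,0.45],[0,0,20,0,0,0,0.45],[0,0,11,0,0,0,0.45],[0,0,0,0,0,0,0.45]]]'
python3 -m jog '[[[0,0,0,0,0,0,0],[0,0,0,0,0,0,0],[0,0,0,0,0,0,0],[0,0,0,0,0,0,0],[0,0,0,0,0,0,0]]]' 40
python3 -m jog '[[[0,0,-20,0,0,0,0],[0,0,-40,0,0,0,0],[0,0,-40,0,0,0,0],[0,0,0,0,0,0,0],[0,0,0,0,0,0,0]]]'
python3 -c "
from h import *
go(.570,.161,.104,.108)"
```

```text
clock: 10.25
position: [0.4715, -0.0708, 0.0988]
tool_rot: [3.141, -0.002, -3.038]
force: [0.3, 0.2, 0.5]
grip_width: 0.0387
finger_force: 0.0
clock: 10.75
position: [0.4722, -0.0716, 0.1006]
tool_rot: [-3.142, 0.001, -3.039]
force: [-0.8, 1.1, 9.2]
grip_width: 0.0081
finger_force: 39.9
clock: 11.25
position: [0.4721, -0.0718, 0.2008]
tool_rot: [-3.141, 0.002, -3.04]
force: [-0.4, -0.1, -2.4]
grip_width: 0.008
finger_force: 39.2
pos [ 0.4721 -0.0718  0.2008] rot [-3.141e+00  2.000e-03 -3.040e+00] shift mm [-121.1  221.6] tz 92.8 wz -0.002 t 11.25
```

```bash
python3 -m jog '[[[-17,32,0,0,0,0,0],[-17,32,0,0,0,0,0],[-17,32,0,0,0,0,0],[-17,32,0,0,0,0,0],[-17,32,0,0,0,0,0]]]' >/dev/null
python3 -m jog '[[[-17,32,0,0,0,0,0],[-17,30,0,0,0,0,0],[-2,0,0,0,0,0,0],[0,0,0,0,0,0,0],[0,0,0,0,0,0,0]]]'
python3 - <<'E'
from h import *
go(.570,.161,.104,.108)
f=wrist();cv2.imwrite("pics/w4.png",f["img"][:,:,::-1])
spots(f,"stray_knob",np.array((.57,.161)))
E
```

```text
clock: 12.25
position: [0.569, 0.1604, 0.199]
tool_rot: [-3.141, -0.002, -3.04]
force: [-0.6, 0.0, -1.1]
grip_width: 0.0085
finger_force: 39.3
pos [0.569  0.1604 0.199 ] rot [-3.141e+00 -2.000e-03 -3.040e+00] shift mm [-1.   0.5] tz 91.0 wz -0.003 t 12.25
stray_knob 0.8 [0.571  0.1607 0.097 ]
```

View pics/w4.png

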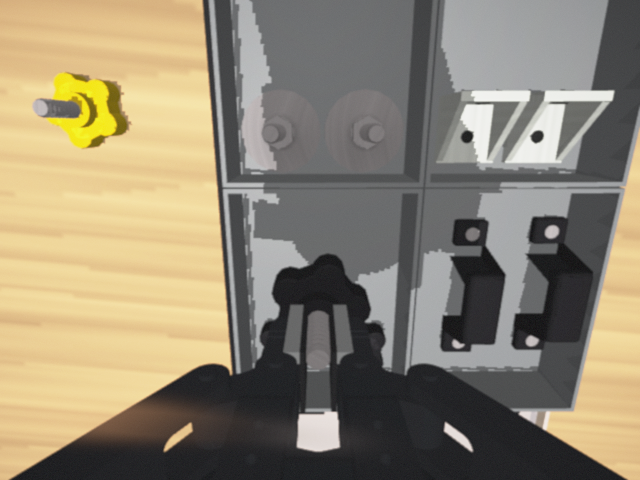

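The knob hangs straight over the free part of its bin at (320,310), and the handle stands correctly beside its stock at (475,290). Lowering.

```bash
python3 -m jog '[[[0,0,35,0,0,0,0],[0,0,30,0,0,0,0],[0,0,15,0,0,0,0],[0,0,11,0,0,0,0],[0,0,0,0,0,0,0]]]'
python3 -m jog '[[[0,0,0,0,0,0,0],[0,0,0,0,0,0,0.4],[0,0,0,0,0,0,0.4],[0,0,0,0,0,0,0.4],[0,0,0,0,0,0,0.4]]]'
python3 -m jog '[[[0,0,-20,0,0,0,0.4],[0,0,-40,0,0,0,0.4],[0,0,-40,0,0,0,0.4],[0,0,0,0,0,0,0.4]]]'
python3 - <<'E'
from h import *
f=wrist();spots(f,"stray_knob",np.array((.57,.161)))
go(.46,-.235,.104,.1)
E
```

```text
clock: 12.85
position: [0.5694, 0.1613, 0.1083]
tool_rot: [-3.141, -0.001, -3.04]
force: [-0.2, -0.4, 0.8]
grip_width: 0.0086
finger_force: 39.9
clock: 13.35
position: [0.5697, 0.1615, 0.1092]
tool_rot: [3.142, 0.0, -3.039]
force: [0.3, -0.5, 0.3]
grip_width: 0.0343
finger_force: 0.0
clock: 13.75
position: [0.5714, 0.162, 0.2139]
tool_rot: [3.14, 0.007, -3.04]
force: [0.5, 0.9, -1.2]
grip_width: 0.034
finger_force: 0.0
stray_knob 0.97 [0.5704 0.1603 0.0058]
pos [0.5698 0.1615 0.2098] rot [ 3.141e+00  2.000e-03 -3.040e+00] shift mm [ 149.6 -383.3] tz 109.8 wz -0.002 t 13.85
```

```bash
python3 -m jog '[[[15,-38,0,0,0,0,0.4],[15,-38,0,0,0,0,0.4],[15,-38,0,0,0,0,0.4],[15,-38,0,0,0,0,0.4],[15,-38,0,0,0,0,0.4]]]' >/dev/null
python3 -m jog '[[[15,-38,0,0,0,0,0.4],[15,-38,0,0,0,0,0.4],[15,-38,0,0,0,0,0.4],[15,-38,0,0,0,0,0.4],[15,-38,0,0,0,0,0.4]]]' >/dev/null
python3 -m jog '[[[0,-3,0,0,0,0,0.4],[0,0,0,0,0,0,0.4]]]' >/dev/null
python3 - <<'E'
from h import *
n=np.array((.46,-.235));f=wrist();spots(f,"stray_foot",n);go(*n,.104,.1)
cv2.imwrite("pics/w5.png",f["img"][:,:,::-1])
for q in ("stray_bracket",): spots(f,q,np.array((.431,-.35)))
E
```

```text
stray_foot 0.89 [ 0.4578 -0.2377  0.0026]
pos [ 0.4595 -0.2337  0.2083] rot [ 3.141e+00 -1.000e-03 -3.038e+00] shift mm [-0.4 -1.3] tz 108.3 wz -0.001 t 15.15
stray_bracket 0.84 [ 4.315e-01 -3.518e-01 -3.000e-04]
```

View pics/w5.png

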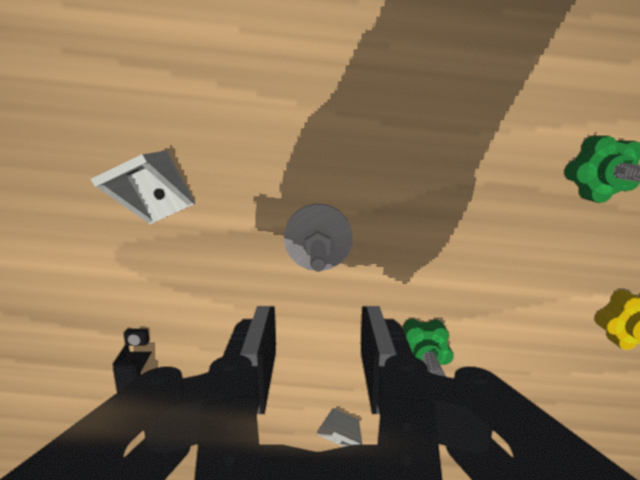

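The picture shows the foot centred at (318,240), stud to (318,262). The bracket is at (150,190): standing leg at upper left, lying leg with its hole at (160,195), free end at lower right. Gripping the foot.

```bash
python3 -m jog '[[[0,-1,35,0,0,0,0.4],[0,-1,35,0,0,0,0.4],[0,0,25,0,0,0,0.4],[0,0,13,0,0,0,0.4],[0,0,0,0,0,0,0.4]]]'
python3 -m jog '[[[0,0,0,0,0,0,0],[0,0,0,0,0,0,0],[0,0,0,0,0,0,0],[0,0,0,0,0,0,0],[0,0,0,0,0,0,0]]]' 50
python3 -m jog '[[[0,0,-20,0,0,0,0],[0,0,-40,0,0,0,0],[0,0,-45,0,0,0,0],[0,0,0,0,0,0,0],[0,0,0,0,0,0,0]]]'
python3 -c "
from h import *
go(.417,.1455,.104,.109)"
```

```text
clock: 15.7
position: [0.4593, -0.2357, 0.0997]
tool_rot: [3.14, -0.002, -3.038]
force: [-0.5, 0.3, 1.1]
grip_width: 0.0339
finger_force: 0.0
clock: 16.2
position: [0.46, -0.2369, 0.1017]
tool_rot: [-3.141, 0.001, -3.039]
force: [-1.0, 1.7, 9.8]
grip_width: 0.0087
finger_force: 49.8
clock: 16.7
position: [0.4598, -0.237, 0.2069]
tool_rot: [-3.14, 0.002, -3.04]
force: [0.4, 0.2, -2.0]
grip_width: 0.0085
finger_force: 48.9
pos [ 0.4598 -0.237   0.2069] rot [-3.14e+00  2.00e-03 -3.04e+00] shift mm [  3.6 384.8] tz 97.9 wz -0.002 t 16.7
```

```bash
python3 -m jog '[[[0,35,0,0,0,0,0],[0,35,0,0,0,0,0],[0,35,0,0,0,0,0],[0,35,0,0,0,0,0],[0,35,0,0,0,0,0]]]' >/dev/null
python3 -m jog '[[[0,35,0,0,0,0,0],[0,35,0,0,0,0,0],[0,35,0,0,0,0,0],[0,35,0,0,0,0,0],[2,35,0,0,0,0,0]]]' >/dev/null
python3 -m jog '[[[2,34,0,0,0,0,0],[0,0,0,0,0,0,0],[0,0,0,0,0,0,0]]]'
python3 - <<'E'
from h import *
go(.417,.1455,.104,.109)
f=wrist();cv2.imwrite("pics/w6.png",f["img"][:,:,::-1])
spots(f,"stray_foot",np.array((.417,.1455)))
E
```

```text
clock: 18.0
position: [0.4158, 0.145, 0.205]
tool_rot: [-3.141, -0.002, -3.038]
force: [0.1, -1.1, -1.1]
grip_width: 0.0085
finger_force: 49.0
pos [0.4158 0.145  0.205 ] rot [-3.141e+00 -2.000e-03 -3.038e+00] shift mm [-1.2  0.4] tz 96.0 wz -0.0 t 18.0
stray_foot 0.97 [0.4133 0.1414 0.1055]
```

View pics/w6.png

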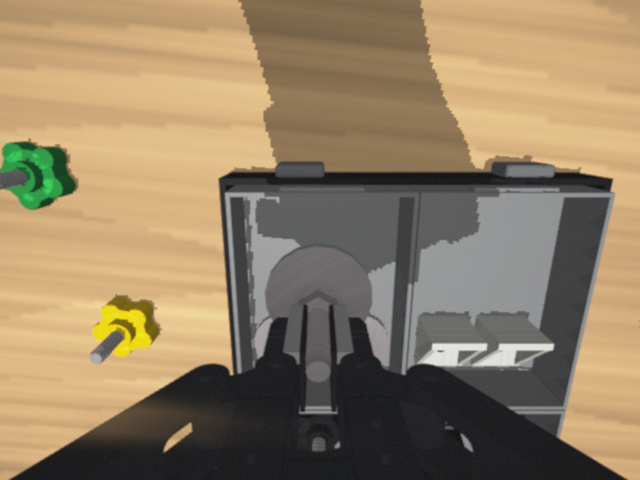

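The foot hangs upright over the free floor of its bin at (318,285). Lowering.

```bash
python3 -m jog '[[[0,0,35,0,0,0,0],[0,0,30,0,0,0,0],[0,0,18,0,0,0,0],[0,0,12,0,0,0,0],[0,0,0,0,0,0,0]]]'
python3 -m jog '[[[0,0,0,0,0,0,0],[0,0,0,0,0,0,0.4],[0,0,0,0,0,0,0.4],[0,0,0,0,0,0,0.4],[0,0,0,0,0,0,0.4]]]'
python3 -m jog '[[[0,0,-20,0,0,0,0.4],[0,0,-40,0,0,0,0.4],[0,0,-45,0,0,0,0.6],[0,0,0,0,0,0,0.6]]]'
python3 - <<'E'
from h import *
f=wrist();spots(f,"stray_foot",np.array((.417,.146)))
go(.4315,-.3515,.53,.1)
E
```

```text
clock: 18.6
position: [0.4161, 0.1439, 0.1098]
tool_rot: [-3.141, -0.002, -3.041]
force: [0.6, 1.0, 0.1]
grip_width: 0.0085
finger_force: 49.3
clock: 19.1
position: [0.4166, 0.1449, 0.1113]
tool_rot: [3.141, 0.001, -3.039]
force: [-1.2, -0.9, 0.0]
grip_width: 0.0342
finger_force: 0.0
clock: 19.5
position: [0.418, 0.1454, 0.2205]
tool_rot: [3.139, 0.007, -3.04]
force: [0.0, -0.0, -1.2]
grip_width: 0.0514
finger_force: 0.0
stray_foot 0.74 [0.4158 0.1423 0.0102]
pos [0.4168 0.1449 0.2169] rot [ 3.141e+00  2.000e-03 -3.040e+00] shift mm [  35.9 -495.3] tz 116.9 wz -0.428 t 19.6
```

```bash
python3 -m jog '[[[3,-38,0,0,0,0,0.7],[3,-38,0,0,0,0,0.7],[3,-38,0,0,0,0,0.7],[3,-38,0,0,0,0,0.7],[3,-38,0,0,0,0,0.7]]]' >/dev/null
python3 -m jog '[[[3,-38,0,0,0,0,0.7],[3,-38,0,0,0,0,0.7],[3,-38,0,0,0,0,0.7],[3,-38,0,0,0,0,0.7],[3,-38,0,0,0,0,0.7]]]' >/dev/null
python3 -m jog '[[[3,-38,0,0,0,0,0.7],[3,-38,0,0,0,0,0.7],[0,-38,0,0,0,0,0.7],[0,0,0,0,0,0.143,0.7],[0,0,0,0,0,0.143,0.7]]]' >/dev/null
python3 -m jog '[[[0,0,0,0,0,0.143,0.7],[0,0,0,0,0,0.143,0.7],[0,0,0,0,0,0.143,0.7],[0,0,0,0,0,0.143,0.7],[0,0,0,0,0,0.143,0.7]]]' >/dev/null
python3 -m jog '[[[0,0,0,0,0,0.143,0.7],[0,0,0,0,0,0.143,0.7],[0,0,0,0,0,0.143,0.7],[0,0,0,0,0,0.143,0.7],[0,0,0,0,0,0.143,0.7]]]' >/dev/null
python3 -m jog '[[[0,0,0,0,0,0.143,0.7],[0,0,0,0,0,0.143,0.7],[0,0,0,0,0,0.143,0.7],[0,0,0,0,0,0.143,0.7],[0,0,0,0,0,0.143,0.7]]]' >/dev/null
python3 -m jog '[[[0,0,0,0,0,0.143,0.7],[0,0,0,0,0,0.143,0.7],[0,0,0,0,0,0,0.7],[0,0,0,0,0,0,0.7]]]'
python3 - <<'E'
from h import *
n=np.array((.4315,-.3515));f=wrist();spots(f,"stray_bracket",n);go(*n,.53,.08)
print(rect(f,"stray_bracket",0,n),np.round(bot.observe()["qpos"],2))
cv2.imwrite("pics/w7.png",f["img"][:,:,::-1])
E
```

```text
clock: 23.0
position: [0.4308, -0.35, 0.2151]
tool_rot: [-3.141, 0.002, 0.531]
force: [0.5, -0.1, -0.2]
grip_width: 0.0597
finger_force: 0.0
stray_bracket 0.98 [ 0.4317 -0.3489  0.0015]
pos [ 0.4308 -0.3502  0.2155] rot [-3.141e+00  1.000e-03  5.300e-01] shift mm [-0.1  1.4] tz 135.5 wz 0.0 t 23.1
(array([ 0.4281, -0.3546], dtype=float32), array([ 0.4276, -0.3548]), array([0.0403, 0.0557], dtype=float32), 'long-yaw', 0.532, 3646, 0.84) [ 0.1   0.64  0.7   1.89 -0.55  0.81  0.05]
```

View pics/w7.png

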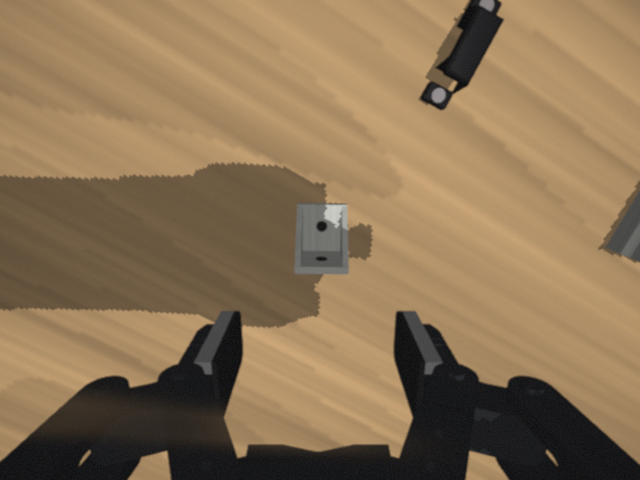

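The bracket at (322,238) is square to the fingers, standing leg at the bottom. I'll shift 4 mm towards the standing leg, then descend and grip low.

```bash
python3 -m jog '[[[-3,0,35,0,0,0,0.7],[0,0,35,0,0,0,0.7],[0,0,35,0,0,0,0.7],[0,0,22,0,0,0,0.7],[0,0,10,0,0,0,0.7]]]'
python3 -m jog '[[[0,0,0,0,0,0,0.7],[0,0,0,0,0,0,0],[0,0,0,0,0,0,0],[0,0,0,0,0,0,0],[0,0,0,0,0,0,0]]]' 50
python3 -m jog '[[[0,0,-20,0,0,0,0],[0,0,-40,0,0,0,0],[0,0,-45,0,0,0,0],[0,0,-20,0,0,0.142,0],[0,0,0,0,0,0.142,0]]]'
python3 -m jog '[[[0,0,0,0,0,0.142,0],[0,0,0,0,0,0,0],[0,0,0,0,0,0,0]]]'
python3 -c "
from h import *
go(.408,.262,.104,.087);print(np.round(bot.observe()['qpos'],2))"
```

```text
clock: 23.65
position: [0.4277, -0.3515, 0.0771]
tool_rot: [-3.14, 0.001, 0.528]
force: [1.4, -0.2, 0.7]
grip_width: 0.0598
finger_force: 0.0
clock: 24.15
position: [0.4289, -0.3522, 0.0803]
tool_rot: [3.14, -0.001, 0.527]
force: [-2.0, 0.1, 5.4]
grip_width: 0.0351
finger_force: 50.4
clock: 24.65
position: [0.4294, -0.3525, 0.208]
tool_rot: [3.138, -0.005, 0.238]
force: [-0.5, 0.1, -1.1]
grip_width: 0.0351
finger_force: 50.1
clock: 24.95
position: [0.4286, -0.3517, 0.2044]
tool_rot: [3.141, -0.0, 0.106]
force: [0.8, -0.4, -0.8]
grip_width: 0.035
finger_force: 50.0
pos [ 0.4286 -0.3517  0.2044] rot [ 3.141 -0.     0.106] shift mm [  44.2 -612.4] tz 117.4 wz 0.002 t 24.95
[ 0.04  0.7   0.8   1.9  -0.67  0.83 -0.26]
```

```bash
python3 -m jog '[[[8,-38,0,0,0,0,0],[8,-38,0,0,0,0,0],[8,-38,0,0,0,0,0],[8,-38,0,0,0,0,0],[8,-38,0,0,0,0,0]]]' >/dev/null
python3 -m jog '[[[8,-38,0,0,0,0,0],[8,-38,0,0,0,0,0],[8,-38,0,0,0,0,0],[-2,-38,0,0,0,0,0],[-2,-38,0,0,0,0,0]]]' >/dev/null
python3 -m jog '[[[-3,-38,0,0,0,0,0],[-2,-38,0,0,0,0,0],[-3,-38,0,0,0,0,0],[-2,-38,0,0,0,0,0],[-3,-38,0,0,0,0,0]]]' >/dev/null
python3 -m jog '[[[-3,-38,0,0,0,0,0],[0,-4,0,0,0,0,0],[0,0,0,0,0,0,0],[0,0,0,0,0,0,0]]]'
python3 - <<'E'
from h import *
go(.408,.262,.104,.087)
f=wrist();cv2.imwrite("pics/w8.png",f["img"][:,:,::-1])
spots(f,"stray_bracket",np.array((.41,.262)))
E
```

```text
clock: 26.85
position: [0.4109, 0.2604, 0.2041]
tool_rot: [3.142, -0.0, 0.101]
force: [0.4, -0.1, -1.1]
grip_width: 0.0353
finger_force: 50.2
pos [0.4109 0.2604 0.2041] rot [ 3.142 -0.     0.101] shift mm [-2.7 -1.8] tz 117.1 wz -0.003 t 26.85
stray_bracket 0.96 [0.4155 0.2632 0.1258]
```

View pics/w8.png

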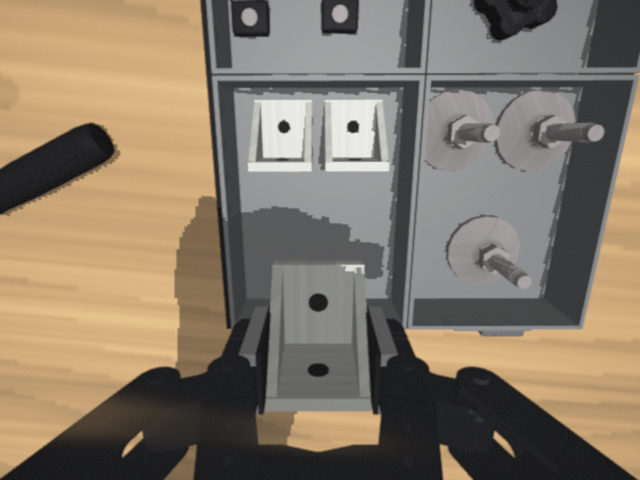

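The bracket is centred over the free floor at (318,330), with its stock at (285,135) and (353,135). The foot stands in its own bin at (485,250). Lowering.

```bash
python3 -m jog '[[[-3,-1,35,0,0,0,0],[0,0,35,0,0,0,0],[0,0,25,0,0,0,0],[0,0,13,0,0,0,0],[0,0,7,0,0,0,0]]]'
python3 -m jog '[[[0,0,0,0,0,0,0],[0,0,0,0,0,0,0.55],[0,0,0,0,0,0,0.55],[0,0,0,0,0,0,0.55],[0,0,0,0,0,0,0.55]]]'
python3 -m jog '[[[0,0,-20,0,0,0,0.55],[0,0,-40,0,0,0,0.55],[0,0,-45,0,0,0,0.55],[0,0,-40,0,0,0,0.55]]]'
python3 -m jog '[[[0,40,-30,0,0,0,0.55],[0,40,0,0,0,0,0.55],[0,40,0,0,0,0,0.55],[0,40,0,0,0,0,0.55],[0,0,0,0,0,0,0.55]]]'
python3 - <<'E'
from h import *
fs=[bot.grab_frame(n) for n in("top","scene")]
C={"bracket":(.438,.265),"foot":(.447,.150),"knob":(.6,.1645),"handle":(.589,.278)}
for f in fs:
  for k,c in C.items():
    for r in bot.spot_point("stray_"+k,f):
        d=np.array(r["xyz"]);e=d[:2]-c;a=.104
        b=[np.cos(a)*e[0]+np.sin(a)*e[1],-np.sin(a)*e[0]+np.cos(a)*e[1],d[2]-.004]
        if abs(b[0])<.08 and abs(b[1])<.06: print(k,round(r["conf"],2),np.round(b,3))
  for k,n in(("small_bracket",(.626,-.2)),("small_handle",(.583,-.367))): spots(f,k,np.array(n))
cv2.imwrite("pics/end.png",cv2.resize(fs[1]["img"][190:420,130:560,::-1],None,fx=1.85,fy=1.85))
E
```

```text
clock: 27.45
position: [0.4077, 0.2611, 0.0881]
tool_rot: [3.141, 0.001, 0.099]
force: [0.1, -0.7, -0.5]
grip_width: 0.0349
finger_force: 50.3
clock: 27.95
position: [0.4076, 0.2624, 0.0892]
tool_rot: [-3.141, -0.0, 0.101]
force: [-0.3, -0.3, -0.9]
grip_width: 0.0467
finger_force: 0.0
clock: 28.35
position: [0.4075, 0.2618, 0.2359]
tool_rot: [3.141, -0.0, 0.1]
force: [-0.4, 0.7, 0.4]
grip_width: 0.0469
finger_force: 0.0
clock: 28.85
position: [0.4237, 0.0988, 0.2645]
tool_rot: [-3.141, -0.001, 0.095]
force: [-0.4, 0.5, -0.4]
grip_width: 0.0468
finger_force: 0.0
foot 0.49 [-0.028 -0.002 -0.001]
small_bracket 0.7 [ 0.6293 -0.2019 -0.0012]
small_handle 0.81 [ 0.5804 -0.3653  0.0024]
bracket 0.91 [-0.029 -0.002  0.002]
foot 0.68 [-0.03   0.001  0.003]
knob 0.7 [-0.03  -0.003  0.004]
handle 0.67 [-0.002 -0.011  0.003]
small_bracket 0.71 [ 6.262e-01 -2.002e-01  4.000e-04]
small_handle 0.81 [ 0.5832 -0.3685 -0.0022]
```

View pics/end.png

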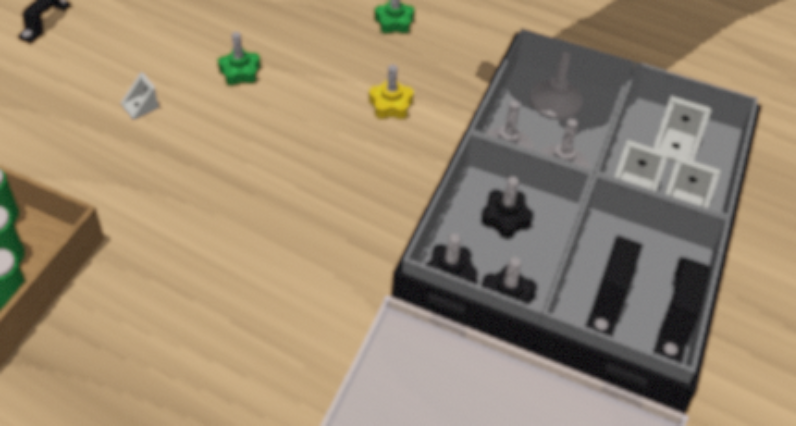

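All four strays stand in their bins: foot (560,95), bracket (682,125), knob (508,212), handle (615,285). The small bracket (140,95) and small handle (45,15) have not moved, and the robot touches nothing.

```bash
python3 -c "
from workcell import bot
print(bot.job_done())"
```

```text
the job is handed in; nothing more can be done
None
```

I put all four strays on the floor of their own bins, left the small bracket and small handle where they lay, and handed the job in after about 29 s of robot time; no verdict was returned.

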